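Open the press-and-turn cap of the sanitiser canister

TASK

Open the sanitiser canister: press its safety cap down against the spring, keep it pressed while turning it anticlockwise, lift it off and set it down gently in the aluminium tray, standing upright with its grip bar on top. Press only about as hard as the spring needs, never by force, because the plastic neck cracks; leave the sauce bottle, cup, dish and turner where they are.

Things in the scene. Friction and masses are not known exactly. Their poses are not given: they have to be found in the camera images.
- cap_mid (a point): Centre, half-way up, of the loose white plastic safety cap on the canister (about 70 g, 54 mm tall, z up, upright). Ribbed round skirt 70 mm across: its lower edge is 27 mm below this point, its flat top 3 mm above, a straight grip bar on top. Three ledges inside hook under three lugs of the neck; 1.5 mm sideways play. A spring plug under it pushes it up.
- cap_bar (a point): Middle of the cap's grip bar, 15 mm above cap_mid: 56 mm long (along the cap's x), 14 mm wide (y), 24 mm tall, so from 12 mm below (the flat top) to 12 mm above this point. To open: press, turn anticlockwise seen from above by about 1.0 rad (0.95 to 1.05) while pressed, lift. A hard stop comes 1.1 to 1.25 rad from the start; let up too soon, it stays hooked.
- ring (a point): Centre of the holder's steel ring (132 mm across, 66 mm above the counter) round the canister, on the axis of canister and cap. The cap's spring gives from about 6 N; the cap must go 4.5 mm down on the neck (about 12 N) before it can turn and meets the rim at 7.5 mm (about 15 N). Held with 13 to 20 N it turns easily. The neck cracks if cap and canister press on each other with over 35 N.
- holder: Steel holder bolted to the counter (base plate 144 mm across, origin at the centre of its underside) with the upright grey plastic canister, 106 mm in diameter, which cannot turn in it. The locked cap's cap_mid is 199 mm above this origin. The canister stands on soft rubber feet: it sinks several mm under a push (how far depends on its filling), and comes up again.
- tray: Low open aluminium tray fixed to the counter, 220 mm (x) by 200 mm (y) and 25 mm tall, walls 3 mm and floor 3 mm thick; origin at the centre of its underside.
- sauce: Bystander: amber glass sauce bottle, 52 mm in diameter and 140 mm tall, origin at the centre of its underside.
- cup: Bystander: white ceramic cup, 68 mm across and 55 mm tall, origin at the centre of its underside.
- dish: Bystander: small blue ceramic dish, 90 mm across and 22 mm tall, origin at the centre of its underside.
- turner: Bystander: kitchen turner (spatula) lying flat along its x axis, origin at its underside.

How it is judged:
By the outcome, as a careful person would: the job done as asked, in the order asked, and still so for the second after the job is handed in, with the robot touching nothing.
It also fails if it takes over 48 s, if anything falls off the work surface, if the arm or the gripper's body presses on something with over 40 N, if the wrist force passes 120 N, or if a joint passes its speed limit or range.

ROBOT

A 7-joint arm with a two-finger parallel gripper is mounted at the origin on the work surface. World frame = base frame: x ahead of the robot, y to its left, z up, the work surface at z = 0. Lengths are in mm, angles in rad, forces in N, time in s.
With the tool pointing down it reaches from about 425 to 925 mm from the base axis. Payload 6.8 kg.
Tool frame: the origin (TCP) lies at the very end of the fingers, on their centre line; the grasp point (between the pads) lies 19 mm behind it; z points along the fingers, y is the line along which they close (so a half turn about z gives the same grasp; the last joint's range is limited). The gripper opens to 88 mm and grips with 3 to 60 N. Pads are 20 mm wide; open, the fingers measure 115 mm over their backs; the gripper's body (75 mm by 178 mm) begins 61 mm behind the grasp point.
Start: joints at [-1.324, 0.477, 0.022, 1.555, -0.011, 1.109, -0.083], TCP at [234.494, 632.977, 222.664] pointing down, gripper open.
Joint ranges: [-2.96, 2.96], [-0.34, 2.1], [-1.41, 1.46], [0.24, 2.44], [-1.37, 4.51], [0.17, 1.92], [-2.96, 2.96]. Speed limits (rad/s): [2.39, 2.39, 3.14, 3.14, 3.14, 3.14, 3.14].

INTERFACE

Orientations are given as [roll, pitch, yaw] about the fixed x, y, z axes, in that order (R = Rz(yaw) Ry(pitch) Rx(roll)).
In Python, from rig import arm, snapshot, calibration, order gives the robot as it stands.
- The arm moves only by the tool play_rows, never from a script. Its argument "deltas" is a list of rows, each a list of 2 entries, a list of its own where there are three numbers: the shift along the tool's x, y, z in mm, then the turn, a rotation vector about the tool's x, y, z in rad. A call has 1 to 12 rows; each row shifts and turns the commanded pose from where the row before left it, along the tool's axes as they then stand; what a row does not reach is not made up. A row lasts 1/12 s, in which the tool goes at most 41.7 mm and 7.16 degrees, less where a joint would pass 70% of its speed; a pose out of reach is approached as far as the arm can. A call with a gripper value outside its range is refused whole. "fingers" is the finger opening in mm, from 0 to 87.8, set as the call begins (left out, the last holds). The fingers move at their own pace and stop on an object; "squeeze" is the grip in N (left out, the last holds). Time passes only in rows, so rows that do not move let the fingers close. It gives the time, the measured TCP pose, the force, the opening and the grip force at its end, in the units of the state.
- arm.state(): the state, without advancing time (a new reading comes with each control period).
- snapshot(name): name is "scene" or "top" or "wrist"; returns (picture, depth): 420x560x3 uint8, red, green, blue; 420x560 float32, mm along the optical axis (not along the pixel's ray), 0 where there is no reading.
- calibration(name): a dict with "fov_y" (degrees; the focal length in pixels is half the picture's height over the tangent of half this angle, whatever the lens; pixels are square), "cx", "cy" (the principal point, pixels), "camera_from_world" (4x4, takes a point from world to camera coordinates); the wrist camera has in their place "mount" (4x4, takes a point from camera to tool coordinates, whose origin is the TCP and whose axes are the flange's). Camera axes: x right, y down, z forward; pixel columns grow to the right and rows downward; lengths in mm; the calibration is good to about 2 mm. A picture is of the moment at which its call begins: read the wrist's pose just before it. calibration takes no time and is no camera call.
- order.finish_job(): hands the job in; it is judged then, once.
The state is a dict: "time": time; "joints": joint angles; "qvel": joint speeds; "joint_efforts": joint torques, N m; "position": TCP position; "tcp_rot": TCP orientation; "contact_force": force on the tool from outside, world axes, zero at the start; "torque": the same for the moment, N m; "width": opening from 0.0 (shut) to 1.0 (fully open); "gripper_force": force on a finger pad.
Only numpy, scipy, OpenCV 4.12 (cv2) and the standard library are available. Lean on these libraries where they do the work, as an engineer would, in place of code of your own. Each camera call takes 0.05 s, during which the arm holds its last target. There are 200 camera calls.

## Working session

There is one attempt and no reset: what is moved stays moved. The work goes in short steps, Python scripts to look and compute and a tool call to move; the robot and the scene stay as the last step left them, time stands still between calls to the robot, and variables do not carry over. Pictures are saved under pics/ and viewed, at most 10 in all, crops included, and the job is handed in when it is done.

Besides the shell and the picture viewer there is one more tool, called as name(argument=value, ...), one argument or row to a line, values as JSON. play_rows: Moves the arm, as the interface text tells. Its arguments: {"type":"object","properties":{"deltas":{"type":"array"},"fingers":{"type":"number"},"squeeze":{"type":"number"}},"required":["deltas"]}

```bash
mkdir -p pics
python3 - <<'E'
from rig import arm,snapshot,calibration
import cv2,numpy as np
s=arm.state();print(s)
for n in("scene","top"):
    p,d=snapshot(n);cv2.imwrite(f"pics/{n}0.png",p[...,::-1]);np.savez(f"{n}0.npz",p=p,d=d);print(n,calibration(n))
print(calibration("wrist"))
E
```

```text
{'time': 0.0, 'joints': array([-1.32410271,  0.4777707 ,  0.022288  ,  1.55641471, -0.0115119 ,
        1.10931404, -0.08312022]), 'qvel': array([-0.00209847,  0.00112956, -0.00015535,  0.00117625, -0.00124454,
       -0.00024241, -0.00022939]), 'joint_efforts': array([-1.51379231e-04, -5.82859576e+01,  1.53404217e+00, -2.72616398e+01,
       -5.44257928e-02,  1.69484597e-02,  1.63084114e-04]), 'position': array([234.266577  , 632.41083685, 221.71595005]), 'tcp_rot': array([-3.13981539e+00,  9.67564800e-05,  2.78684154e+00]), 'contact_force': array([ 0.01697144,  0.33159479, -0.29021975]), 'torque': array([-0.0514125 ,  0.01803967, -0.03177387]), 'gripper_force': 0.0, 'width': 1.000365365003097}
scene {'fov_y': 56.36079647743031, 'cx': 279.98281189293124, 'cy': 206.62873237656143, 'camera_from_world': array([[-5.91297580e-01,  8.06136294e-01, -2.26151880e-02,
         3.35097837e+02],
       [ 4.67800874e-01,  3.20017467e-01, -8.23863559e-01,
        -1.64292318e+02],
       [-6.56909061e-01, -4.97727933e-01, -5.66336817e-01,
         1.61876573e+03],
       [ 0.00000000e+00,  0.0000
[... 229 characters left out ...]
3528881e+00],
       [-9.91292462e-01, -8.55715829e-03, -1.31400265e-01,
         5.95959568e+02],
       [ 1.31334008e-01,  7.89472233e-03, -9.91306739e-01,
         1.60165589e+03],
       [ 0.00000000e+00,  0.00000000e+00,  0.00000000e+00,
         1.00000000e+00]])}
{'fov_y': 66.79099788327771, 'cx': 275.6726001671566, 'cy': 206.8676455994721, 'mount': array([[-1.60165159e-04, -9.61275083e-01, -2.75590620e-01,
         7.49426780e+01],
       [ 9.99999986e-01, -1.40218348e-04, -9.20813363e-05,
        -3.86650448e-01],
       [ 4.98726328e-05, -2.75590630e-01,  9.61275092e-01,
        -1.62035205e+02],
       [ 0.00000000e+00,  0.00000000e+00,  0.00000000e+00,
         1.00000000e+00]])}
```

View pics/scene0.png

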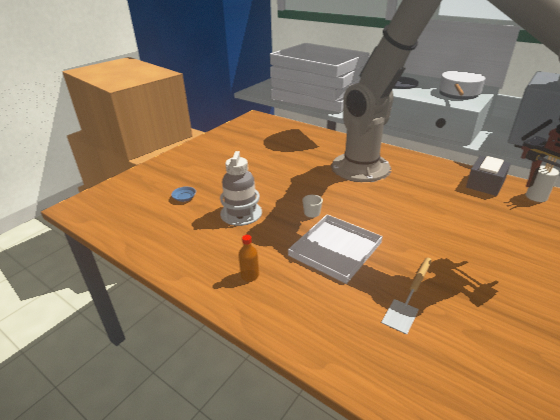

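View pics/top0.png

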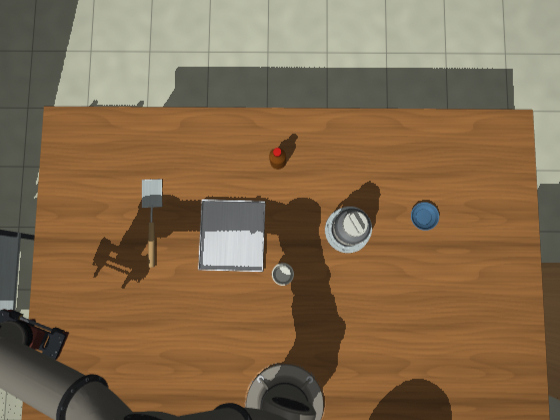

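The scene view shows the capped canister at (238,190), with the tray at (336,247), the bottle at (248,260), the cup at (312,206) and the dish at (183,195). In the top view the cap is at about (353,225), the tray at (233,235), the bottle at (277,157), the cup at (283,274) and the dish at (426,215).

```bash
cat > h.py <<'E'
import numpy as np,cv2
from rig import arm,snapshot,calibration
from scipy.spatial.transform import Rotation as R
def unproj(n,u,v,d,s=None):
    c=calibration(n);f=210/np.tan(np.radians(c["fov_y"]/2))
    u,v,d=map(np.asarray,(u,v,d))
    P=np.stack([(u-c["cx"])/f*d,(v-c["cy"])/f*d,d,np.ones_like(d)],-1)
    if n=="wrist":
        T=np.eye(4);T[:3,:3]=R.from_euler("xyz",s["tcp_rot"]).as_matrix();T[:3,3]=s["position"];M=T@c["mount"]
    else: M=np.linalg.inv(c["camera_from_world"])
    return (P@M.T)[...,:3]
E
python3 - <<'E'
from h import *
z=np.load("top0.npz");p,d=z["p"],z["d"].astype(float)
v,u=np.mgrid[:420,:560];W=unproj("top",u,v,d)
for n,q in dict(bar=(355,224),tray=(233,235),sauce=(277,154),cup=(283,274),dish=(426,215),table=(400,300)).items(): print(n,W[q[1],q[0]].round(1))
reg=(u>320)&(u<385)&(v>195)&(v<260)
for lo,hi in((212,235),(190,206),(60,72)):
    m=reg&(W[...,2]>lo)&(W[...,2]<hi);Q=W[m];print(lo,m.sum(),Q.min(0).round(),Q.max(0).round(),np.median(Q,0).round(1))
    if lo==212: 
        C=Q[:,:2]-Q[:,:2].mean(0);w,V=np.linalg.eigh(C.T@C);print(V[:,1],np.arctan2(V[1,1],V[0,1]))
m=(u>190)&(u<275)&(v>190)&(v<280)&(W[...,2]>15)&(W[...,2]<40);Q=W[m];print("tray",Q.min(0),Q.max(0)); 
r=cv2.minAreaRect(Q[:,:2].astype(np.float32));print(r)
cv2.imwrite("pics/cap.png",cv2.resize(p[195:265,315:395,::-1],(640,560),interpolation=cv2.INTER_CUBIC))
E
```

```text
bar [ 526.5 -192.   224.1]
tray [511.  165.5  -1.4]
sauce [741.9  26.  135.1]
cup [390.1   6.    6.3]
dish [ 579.2 -443.8    5.7]
table [ 313.7 -356.8    5.7]
212 115 [ 503. -213.  213.] [ 554. -176.  232.] [ 529.5 -194.6  224.6]
[-0.85337256 -0.52130152] -2.5932172609383555
190 334 [ 495. -230.  190.] [ 562. -162.  206.] [ 528.9 -192.4  201.1]
60 198 [ 463. -261.   60.] [ 595. -130.   72.] [ 512.5 -175.4   68.6]
tray [383.5543098   33.24446654  15.35488875] [619.79923081 269.72754331  34.32495238]
((502.4375915527344, 149.3765106201172), (238.05569458007812, 231.9677276611328), 88.58721160888672)
```

View pics/cap.png

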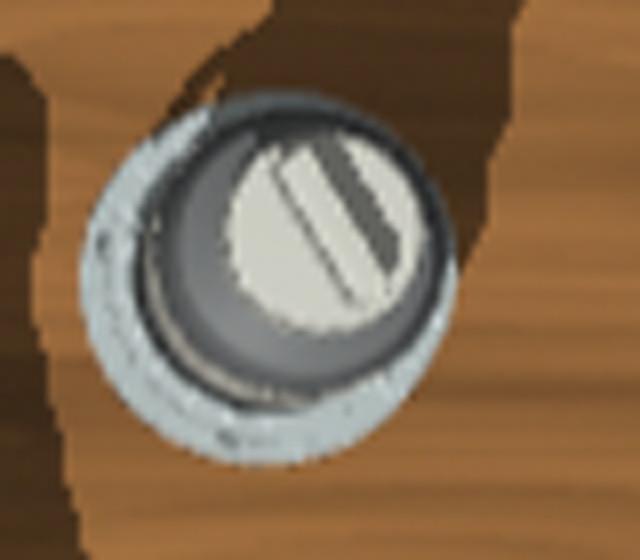

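The enlarged crop shows the bar running from upper-left (290,150) to lower-right (380,300), so the bar yaw is about 0.5 rad. The cap axis is near (529,-194) with its top at z≈202, which matches 199+3. The tray centre is near (502,149). I'll go above the cap by way of (500,250).

play_rows(
  deltas=[
    [[-31.8,-22.2,-8.3],[0,0,0]],
    [[-31.8,-22.2,-8.3],[0,0,0]],
    [[-31.8,-22.2,-8.3],[0,0,0]],
    [[-31.8,-22.2,-8.3],[0,0,0]],
    [[-31.8,-22.2,-8.3],[0,0,0]],
    [[-31.8,-22.2,-8.3],[0,0,0]],
    [[-31.8,-22.2,-8.3],[0,0,0]],
    [[-31.8,-22.2,-8.3],[0,0,0]],
    [[-31.8,-22.2,-8.3],[0,0,0]],
    [[-31.8,-22.2,-8.3],[0,0,0]],
    [[-31.8,-22.2,-8.3],[0,0,0]],
    [[-31.8,-22.2,-8.3],[0,0,0]],
  ],
  fingers=60,
)

```text
time: 1.1
position: [500.3, 248.7, 322.5]
tcp_rot: [-3.141, -0.0, 2.787]
contact_force: [-0.0, -0.4, -0.3]
width: 0.681
gripper_force: 0.0
```

play_rows(
  deltas=[
    [[-15.1,-33.9,0],[0,0,0]],
    [[-15.1,-33.9,0],[0,0,0]],
    [[-15.1,-33.9,0],[0,0,0]],
    [[-15.1,-33.9,0],[0,0,0]],
    [[-15.1,-33.9,0],[0,0,0]],
    [[-15.1,-33.9,0],[0,0,0]],
    [[-15.1,-33.9,0],[0,0,0]],
    [[-15.1,-33.9,0],[0,0,0]],
    [[-15.1,-33.9,0],[0,0,0]],
    [[-15.1,-33.9,0],[0,0,0]],
    [[-15.1,-33.9,0],[0,0,0]],
    [[-15.1,-33.9,0],[0,0,0]],
  ],
)

```text
time: 2.1
position: [527.9, -195.5, 322.1]
tcp_rot: [3.141, -0.0, 2.787]
contact_force: [-0.1, 1.2, 0.3]
width: 0.684
gripper_force: 0.0
```

play_rows(
  deltas=[
    [[0,0,0],[0,0,0.12]],
    [[0,0,0],[0,0,0.12]],
    [[0,0,0],[0,0,0.12]],
    [[0,0,0],[0,0,0.12]],
    [[0,0,0],[0,0,0.12]],
    [[0,0,0],[0,0,0.12]],
    [[0,0,0],[0,0,0.12]],
    [[0,0,0],[0,0,0.12]],
    [[0,0,0],[0,0,0.12]],
    [[0,0,0],[0,0,0.12]],
    [[0,0,0],[0,0,0.12]],
    [[0,0,0],[0,0,0.12]],
  ],
)

```text
time: 3.1
position: [528.1, -193.6, 321.9]
tcp_rot: [-3.141, -0.0, 1.341]
contact_force: [-0.0, -0.1, -0.2]
width: 0.683
gripper_force: 0.0
```

play_rows(
  deltas=[
    [[0,0,0],[0,0,0.12]],
    [[0,0,0],[0,0,0.12]],
    [[0,0,0],[0,0,0.12]],
    [[0,0,0],[0,0,0.12]],
    [[0,0,0],[0,0,0.12]],
    [[0,0,0],[0,0,0.12]],
    [[0,0,0],[0,0,0.12]],
    [[0,0,0],[0,0,0]],
    [[0,0,0],[0,0,0]],
  ],
)

```text
time: 3.85
position: [528.2, -193.6, 321.9]
tcp_rot: [-3.141, 0.001, 0.511]
contact_force: [-0.1, 0.3, 0.0]
width: 0.676
gripper_force: 0.0
```

Run:
```python
from h import *
s=arm.state();print(s["joints"].round(3),s["position"].round(1),s["tcp_rot"].round(4),s["contact_force"].round(2),s["time"])
p,d=snapshot("wrist");cv2.imwrite("pics/w1.png",p[...,::-1])
d=d.astype(float);v,u=np.mgrid[:420,:560];W=unproj("wrist",u,v,d,s)
near=np.hypot(W[...,0]-529,W[...,1]+194)<60
for lo,hi in((219,240),(195,208)):
    m=near&(d>0)&(W[...,2]>lo)&(W[...,2]<hi);Q=W[m]
    if len(Q):
        r=cv2.minAreaRect(Q[:,:2].astype(np.float32));print(lo,len(Q),Q.min(0).round(1),Q.max(0).round(1),np.median(Q,0).round(1),r)
        C=Q[:,:2]-Q[:,:2].mean(0);w,V=np.linalg.eigh(C.T@C);print(Q.mean(0),np.arctan(V[1,1]/V[0,1]))
```

```text
[-0.509  0.289  0.946  1.745 -0.247  1.235 -0.56 ] [ 528.2 -193.6  321.9] [-3.1413e+00  7.0000e-04  5.1050e-01] [-0.11  0.3   0.04] 3.85
219 1059 [ 503.3 -212.5  219.2] [ 556.4 -174.4  228. ] [ 531.3 -192.6  225.9] ((530.1124877929688, -193.435791015625), (55.620330810546875, 13.943790435791016), 30.5511474609375)
[ 531.12397708 -192.86082178  225.76926699] 0.538028006265524
195 3212 [ 494.9 -228.1  195.1] [ 564.4 -158.9  207.8] [ 532.8 -191.2  202. ] ((530.63232421875, -192.95062255859375), (67.51980590820312, 69.73249816894531), 28.83118438720703)
[ 532.40009248 -192.16132395  201.82710092] -1.0342888142877724
```

View pics/w1.png

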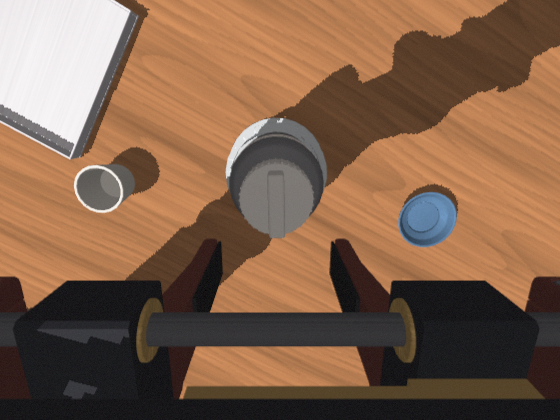

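The wrist view shows the bar at about (276,205), between the open fingers and aligned with them. The bar centre measures (530.3,-193.2), yaw 0.533, top z 226, with a 55.6×13.9 mm footprint, which agrees with the given sizes. I'll correct by (1.9, 0.6) mm, descend and close.

play_rows(
  deltas=[
    [[1.9,0.6,10],[0,0,-0.022]],
    [[0,0,15],[0,0,0]],
    [[0,0,15],[0,0,0]],
    [[0,0,15],[0,0,0]],
    [[0,0,15],[0,0,0]],
    [[0,0,15],[0,0,0]],
    [[0,0,13],[0,0,0]],
    [[0,0,8],[0,0,0]],
    [[0,0,5],[0,0,0]],
    [[0,0,3],[0,0,0]],
    [[0,0,2],[0,0,0]],
    [[0,0,0],[0,0,0]],
  ],
)

```text
time: 4.9
position: [530.5, -193.5, 206.4]
tcp_rot: [3.141, -0.0, 0.529]
contact_force: [1.0, -0.3, -0.3]
width: 0.684
gripper_force: 0.0
```

play_rows(
  deltas=[
    [[0,0,0],[0,0,0]],
    [[0,0,0],[0,0,0]],
    [[0,0,0],[0,0,0]],
    [[0,0,0],[0,0,0]],
    [[0,0,0],[0,0,0]],
    [[0,0,0],[0,0,0]],
    [[0,0,0],[0,0,0]],
    [[0,0,0],[0,0,0]],
  ],
  fingers=5,
  squeeze=30,
)

```text
time: 5.57
position: [530.2, -193.2, 206.3]
tcp_rot: [-3.141, -0.0, 0.529]
contact_force: [-0.9, 1.8, 0.5]
width: 0.157
gripper_force: 30.0
```

play_rows(
  deltas=[
    [[0,0,1],[0,0,0]],
    [[0,0,1],[0,0,0]],
    [[0,0,1],[0,0,0]],
    [[0,0,1],[0,0,0]],
    [[0,0,0],[0,0,0]],
    [[0,0,0],[0,0,0]],
  ],
)

```text
time: 6.07
position: [530.3, -193.3, 202.5]
tcp_rot: [-3.141, -0.0, 0.529]
contact_force: [-1.9, 1.7, 6.2]
width: 0.157
gripper_force: 30.0
```

play_rows(
  deltas=[
    [[0,0,1],[0,0,0]],
    [[0,0,1],[0,0,0]],
    [[0,0,1],[0,0,0]],
    [[0,0,0],[0,0,0]],
    [[0,0,0],[0,0,0]],
  ],
)

```text
time: 6.48
position: [530.3, -193.3, 199.7]
tcp_rot: [-3.141, -0.0, 0.529]
contact_force: [-2.8, 1.6, 8.3]
width: 0.157
gripper_force: 30.0
```

play_rows(
  deltas=[
    [[0,0,1],[0,0,0]],
    [[0,0,1],[0,0,0]],
    [[0,0,1],[0,0,0]],
    [[0,0,1],[0,0,0]],
    [[0,0,1],[0,0,0]],
    [[0,0,0],[0,0,0]],
    [[0,0,0],[0,0,0]],
  ],
)

```text
time: 7.07
position: [530.3, -193.3, 195.0]
tcp_rot: [-3.141, -0.001, 0.529]
contact_force: [-4.2, 3.9, 12.1]
width: 0.158
gripper_force: 30.0
```

play_rows(
  deltas=[
    [[-0.3,-0.9,1],[0,0,0]],
    [[0,0,1],[0,0,0]],
    [[0,0,1],[0,0,0]],
    [[0,0,1],[0,0,0]],
    [[0,0,0],[0,0,0]],
    [[0,0,0],[0,0,0]],
  ],
)

```text
time: 7.57
position: [530.3, -193.3, 191.6]
tcp_rot: [3.141, -0.002, 0.528]
contact_force: [-4.1, 2.6, 13.9]
width: 0.155
gripper_force: 30.0
```

play_rows(
  deltas=[
    [[-0.3,-0.5,1],[0,0,0]],
    [[0,0,1],[0,0,0]],
    [[0,0,0.5],[0,0,0]],
    [[0,0,0],[0,0,0]],
    [[0,0,0],[0,0,0]],
  ],
)

```text
time: 7.98
position: [530.3, -193.2, 189.6]
tcp_rot: [3.14, -0.002, 0.529]
contact_force: [-2.8, 1.3, 15.9]
width: 0.159
gripper_force: 30.0
```

play_rows(
  deltas=[
    [[0,0,0.3],[0,0,-0.04]],
    [[0,0,0],[0,0,-0.04]],
    [[0,0,0],[0,0,-0.04]],
    [[0,0,0],[0,0,-0.04]],
    [[0,0,0],[0,0,-0.04]],
    [[0,0,0],[0,0,0]],
  ],
)

```text
time: 8.48
position: [530.8, -193.3, 189.6]
tcp_rot: [3.139, -0.003, 0.731]
contact_force: [-1.9, 2.0, 16.1]
width: 0.161
gripper_force: 30.0
```

Run:
```python
from h import *
s=arm.state();print(s["joints"].round(3),s["tcp_rot"].round(4),s["contact_force"].round(2),s["torque"].round(2))
```

```text
[-0.371  0.417  0.795  1.899 -0.36   0.969 -0.252] [ 3.1386e+00 -3.0000e-03  7.3060e-01] [-1.86  1.98 16.05] [ 0.38  0.66 -0.04]
```

play_rows(
  deltas=[
    [[0,0,0],[0,0,-0.05]],
    [[0,0,0],[0,0,-0.05]],
    [[0,0,0],[0,0,-0.05]],
    [[0,0,0],[0,0,-0.05]],
    [[0,0,0],[0,0,-0.05]],
    [[0,0,0],[0,0,-0.05]],
    [[0,0,0],[0,0,-0.05]],
    [[0,0,0],[0,0,-0.05]],
    [[0,0,0],[0,0,0]],
  ],
)

```text
time: 9.23
position: [531.1, -192.9, 189.7]
tcp_rot: [3.137, -0.002, 1.131]
contact_force: [-0.9, 2.3, 15.6]
width: 0.152
gripper_force: 30.0
```

play_rows(
  deltas=[
    [[0,0,0.2],[0,0,-0.05]],
    [[0,0,0],[0,0,-0.05]],
    [[0,0,0],[0,0,-0.05]],
    [[0,0,0],[0,0,-0.05]],
    [[0,0,0],[0,0,-0.05]],
    [[0,0,0],[0,0,-0.05]],
    [[0,0,0],[0,0,-0.05]],
    [[0,0,0],[0,0,-0.045]],
    [[0,0,0],[0,0,0]],
    [[0,0,0],[0,0,0]],
  ],
)

```text
time: 10.07
position: [530.8, -192.7, 189.4]
tcp_rot: [3.138, -0.001, 1.524]
contact_force: [-2.6, 3.3, 16.5]
width: 0.154
gripper_force: 30.0
```

Run:
```python
from h import *
s=arm.state();print(s["joints"].round(3),s["position"].round(2),s["tcp_rot"].round(4),s["contact_force"].round(2),s["torque"].round(2))
```

```text
[-0.231  0.371  0.597  1.892 -0.256  0.951  0.437] [ 530.77 -192.68  189.38] [ 3.1377e+00 -6.0000e-04  1.5241e+00] [-2.61  3.34 16.51] [0.63 0.76 0.  ]
```

play_rows(
  deltas=[
    [[0,0,-2],[0,0,0]],
    [[0,0,-2],[0,0,0]],
    [[0,0,-2],[0,0,0]],
    [[0,0,-2],[0,0,0]],
    [[0,0,-2],[0,0,0]],
    [[0,0,-2],[0,0,0]],
    [[0,0,-2],[0,0,0]],
    [[0,0,-2],[0,0,0]],
    [[0,0,-1],[0,0,0]],
    [[0,0,0],[0,0,0]],
  ],
)

```text
time: 10.9
position: [530.6, -192.6, 205.1]
tcp_rot: [3.138, 0.0, 1.524]
contact_force: [2.2, 1.2, 4.2]
width: 0.16
gripper_force: 30.0
```

play_rows(
  deltas=[
    [[0,0,-2],[0,0,0]],
    [[0,0,-2],[0,0,0]],
    [[0,0,-2],[0,0,0]],
    [[0,0,0],[0,0,0]],
  ],
)

```text
time: 11.23
position: [527.9, -192.6, 209.7]
tcp_rot: [-3.139, -0.0, 1.523]
contact_force: [-0.0, 0.9, -0.4]
width: 0.155
gripper_force: 30.0
```

play_rows(
  deltas=[
    [[0,0,-3],[0,0,0]],
    [[0,0,-5],[0,0,0]],
    [[0,0,-8],[0,0,0]],
    [[0,0,-10],[0,0,0]],
    [[0,0,-12],[0,0,0]],
    [[0,0,-15],[0,0,0]],
    [[0,0,-15],[0,0,0]],
    [[0,0,-12],[0,0,0]],
    [[0,0,0],[0,0,0]],
  ],
)

```text
time: 11.98
position: [530.5, -193.2, 293.6]
tcp_rot: [3.136, 0.0, 1.524]
contact_force: [0.4, -0.1, 0.0]
width: 0.158
gripper_force: 30.0
```

Run:
```python
from h import *
s=arm.state();print(s["joints"].round(3),s["position"].round(2),s["tcp_rot"].round(4),s["contact_force"].round(2),s["torque"].round(2))
a,d=snapshot("scene");b,_=snapshot("wrist")
v,u=np.mgrid[:420,:560];W=unproj("scene",u,v,d.astype(float))
m=(u>280)&(u<390)&(v>210)&(v<285)&(W[...,2]>20)&(W[...,2]<30);Q=W[m];Q=Q[(Q[:,0]<640)&(Q[:,1]>20)&(Q[:,1]<280)]
print(cv2.minAreaRect(Q[:,:2].astype(np.float32)),Q.min(0),Q.max(0))
a=cv2.resize(a[130:290,150:400],(800,512),interpolation=cv2.INTER_CUBIC)
cv2.imwrite("pics/l1.png",a[...,::-1])
```

```text
[-0.282  0.257  0.641  1.774 -0.168  1.16   0.362] [ 530.51 -193.24  293.6 ] [3.1364e+00 4.0000e-04 1.5236e+00] [ 0.41 -0.12  0.01] [-0.13  0.07  0.01]
((510.1659851074219, 143.6403045654297), (248.4931182861328, 227.5252227783203), 89.36100006103516) [395.75083873  20.42727441  20.01217786] [624.59251186 268.80439788  28.44166585]
```

View pics/l1.png

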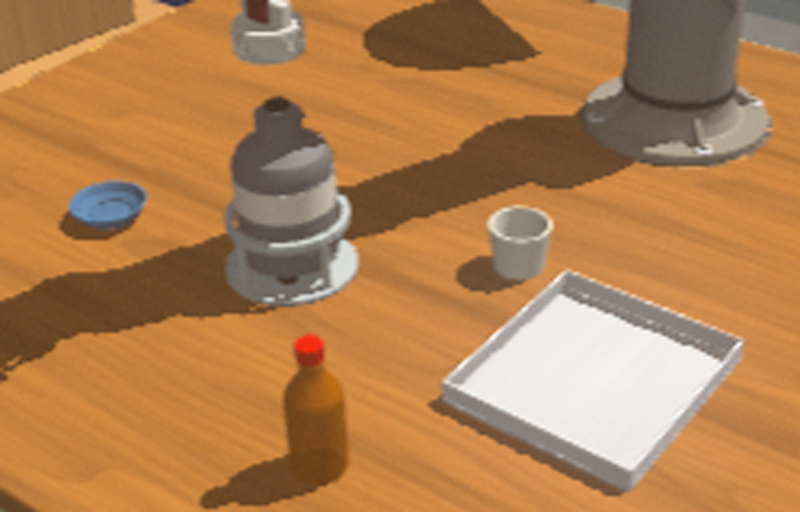

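The enlarged view shows the bare neck at (278,105), the cap held in the fingers at (268,35), and the tray clear at about (595,375). The bystanders haven't moved. Next I carry the cap to the tray.

play_rows(
  deltas=[
    [[12,-1.4,0],[0,0,0]],
    [[26,-3.2,0],[0,0,0]],
    [[34,-4,0],[0,0,0]],
    [[34,-4,0],[0,0,0]],
    [[34,-4,0],[0,0,0]],
    [[34,-4,0],[0,0,0]],
    [[34,-4,0],[0,0,0]],
    [[34,-4,0],[0,0,0]],
    [[34,-4,0],[0,0,0]],
    [[30,-3.6,0],[0,0,0]],
    [[22,-3,0],[0,0,0]],
    [[12,-1.5,0],[0,0,0]],
  ],
)

```text
time: 13.08
position: [503.1, 152.4, 289.1]
tcp_rot: [-3.14, 0.0, 1.528]
contact_force: [-0.8, 0.5, -0.8]
width: 0.154
gripper_force: 30.0
```

play_rows(
  deltas=[
    [[0,0,8],[0,0,0]],
    [[0,0,25],[0,0,0]],
    [[0,0,30],[0,0,0]],
    [[0,0,30],[0,0,0]],
    [[0,0,30],[0,0,0]],
    [[0,0,30],[0,0,0]],
    [[0,0,25],[0,0,0]],
    [[0,0,15],[0,0,0]],
    [[0,0,10],[0,0,0]],
    [[0,0,5],[0,0,0]],
    [[0,0,0],[0,0,0]],
    [[0,0,0],[0,0,0]],
  ],
)

```text
time: 14.08
position: [505.0, 148.4, 82.8]
tcp_rot: [3.141, -0.0, 1.523]
contact_force: [-0.0, 0.4, -0.9]
width: 0.159
gripper_force: 30.0
```

Run:
```python
from h import *
s=arm.state();print(s["joints"].round(3),s["position"].round(2),s["tcp_rot"].round(4),s["contact_force"].round(2))
a,d=snapshot("scene")
cv2.imwrite("pics/t1.png",cv2.resize(a[180:300,260:420],(800,600),interpolation=cv2.INTER_CUBIC)[...,::-1])
```

```text
[-0.691  0.439  0.359  2.049 -0.236  0.691 -0.23 ] [505.01 148.39  82.76] [ 3.1407e+00 -1.0000e-04  1.5227e+00] [-0.04  0.41 -0.88]
```

View pics/t1.png

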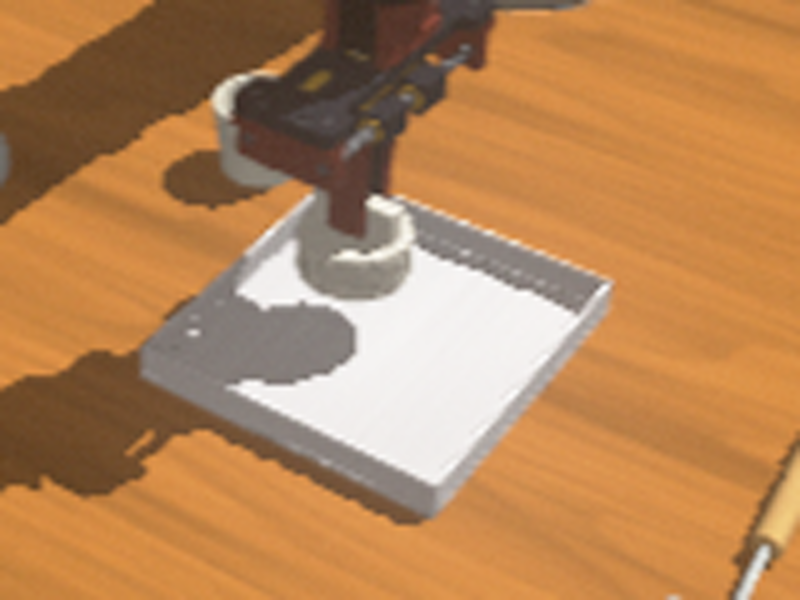

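The cap at (355,245) hangs upright over the tray interior with its bar held. I'll lower it gently.

play_rows(
  deltas=[
    [[0,0,8],[0,0,0]],
    [[0,0,10],[0,0,0]],
    [[0,0,10],[0,0,0]],
    [[0,0,6],[0,0,0]],
    [[0,0,3],[0,0,0]],
    [[0,0,2],[0,0,0]],
    [[0,0,1],[0,0,0]],
    [[0,0,0],[0,0,0]],
  ],
)

```text
time: 14.8
position: [504.4, 149.0, 42.1]
tcp_rot: [-3.141, 0.0, 1.524]
contact_force: [0.2, 0.5, 0.2]
width: 0.158
gripper_force: 30.0
```

play_rows(
  deltas=[
    [[0,0,0.8],[0,0,0]],
    [[0,0,0.8],[0,0,0]],
    [[0,0,0.8],[0,0,0]],
    [[0,0,0.8],[0,0,0]],
    [[0,0,0],[0,0,0]],
  ],
)

```text
time: 15.22
position: [504.4, 149.0, 39.0]
tcp_rot: [3.142, -0.0, 1.524]
contact_force: [0.4, 0.6, -0.9]
width: 0.16
gripper_force: 30.0
```

play_rows(
  deltas=[
    [[0,0,0.5],[0,0,0]],
    [[0,0,0.5],[0,0,0]],
    [[0,0,0.5],[0,0,0]],
    [[0,0,0],[0,0,0]],
    [[0,0,0],[0,0,0]],
  ],
)

```text
time: 15.63
position: [504.4, 149.0, 37.5]
tcp_rot: [-3.142, 0.0, 1.524]
contact_force: [0.4, -0.1, -0.2]
width: 0.155
gripper_force: 30.0
```

play_rows(
  deltas=[
    [[0,0,0.3],[0,0,0]],
    [[0,0,0.3],[0,0,0]],
    [[0,0,0.3],[0,0,0]],
    [[0,0,0],[0,0,0]],
    [[0,0,0],[0,0,0]],
  ],
)

```text
time: 16.05
position: [504.5, 149.1, 37.2]
tcp_rot: [-3.142, -0.0, 1.524]
contact_force: [-2.2, -0.2, 6.5]
width: 0.16
gripper_force: 30.0
```

play_rows(
  deltas=[
    [[0,0,-0.4],[0,0,0]],
    [[0,0,0],[0,0,0]],
    [[0,0,0],[0,0,0]],
  ],
  squeeze=8,
)

```text
time: 16.3
position: [504.5, 149.0, 37.1]
tcp_rot: [3.141, -0.0, 1.524]
contact_force: [0.5, -0.2, 2.2]
width: 0.155
gripper_force: 8.0
```

play_rows(
  deltas=[
    [[0,0,0],[0,0,0]],
    [[0,0,0],[0,0,0]],
    [[0,0,0],[0,0,0]],
    [[0,0,0],[0,0,0]],
    [[0,0,0],[0,0,0]],
    [[0,0,0],[0,0,0]],
  ],
  fingers=50,
)

```text
time: 16.8
position: [504.4, 149.0, 37.0]
tcp_rot: [-3.141, 0.0, 1.524]
contact_force: [0.4, -0.8, 0.7]
width: 0.559
gripper_force: 0.0
```

play_rows(
  deltas=[
    [[0,0,-3],[0,0,0]],
    [[0,0,-8],[0,0,0]],
    [[0,0,-20],[0,0,0]],
    [[0,0,-30],[0,0,0]],
    [[0,0,-35],[0,0,0]],
    [[0,0,-35],[0,0,0]],
    [[0,0,-35],[0,0,0]],
    [[0,0,-20],[0,0,0]],
    [[0,0,-10],[0,0,0]],
    [[0,0,0],[0,0,0]],
  ],
)

```text
time: 17.63
position: [505.6, 149.4, 235.6]
tcp_rot: [3.138, -0.003, 1.524]
contact_force: [0.3, 0.5, -1.3]
width: 0.57
gripper_force: 0.0
```

Run:
```python
from h import *
s=arm.state();print(s["position"].round(1),s["contact_force"].round(2))
b,d=snapshot("wrist");a,_=snapshot("scene")
v,u=np.mgrid[:420,:560];W=unproj("wrist",u,v,d.astype(float),s)
near=np.hypot(W[...,0]-504,W[...,1]-149)<40
for lo,hi in((48,70),(27,40)):
    Q=W[near&(W[...,2]>lo)&(W[...,2]<hi)];print(Q.mean(0),Q[:,2].min(),Q[:,2].max())
cv2.imwrite("pics/f1.png",np.hstack([cv2.resize(a[110:330,150:400],(400,352)),cv2.resize(b,(400,352))])[...,::-1])
```

```text
[505.6 149.4 235.6] [ 0.28  0.47 -1.26]
[504.79850724 149.07693265  56.56524685] 48.16211415199041 59.12504983019551
[504.62928417 150.55170545  32.73927762] 27.297713244677823 39.83023164815495
```

View pics/f1.png

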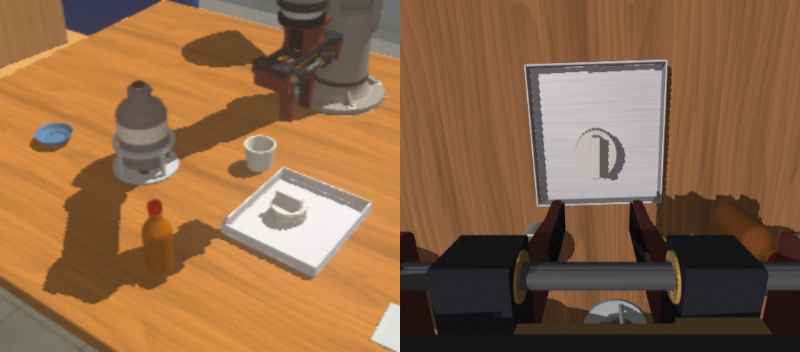

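The cap stands upright in the tray with its bar on top, at (287,207) on the left and (597,153) on the right. Its flat top is at z≈33, which fits a cap flat on the tray floor. The robot is clear and the bystanders are where they were.

```bash
python3 -c "
from rig import order;print(order.finish_job())"
```

```text
the job is handed in; nothing more can be done
None
```

The canister is open and the job is handed in: I pressed the cap with about 16 N, turned it about 1.0 rad anticlockwise and lifted it off, and it now stands upright in the tray with its grip bar on top, with the sauce bottle, cup, dish and turner left where they were.

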